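# Show the apprentice the next cut

## Robot

A 6-joint arm with a two-finger parallel gripper is mounted at the origin on the work surface. World frame = base frame: x ahead of the robot, y to its left, z up, the work surface at z = 0. Lengths are in m, angles in rad, forces in N, time in s.
With the tool pointing down it reaches from about 0.4 to 0.825 m from the base axis. Payload 7 kg.
Tool frame: the origin (TCP) lies between the finger pads, 19 mm behind the fingertips; this is the grasp point; z points along the fingers, y is the line along which they close (so a half turn about z gives the same grasp; the last joint's range is limited). The gripper opens to 88 mm and grips with 3 to 60 N. Pads are 19 mm wide; open, the fingers measure 130 mm over their backs; the gripper's body (78 mm by 193 mm) begins 47 mm behind the grasp point.
Start: joints at [1.621, 0.359, 0.012, 0, -1.224, -0.288], TCP at [0.159, 0.656, 0.245] pointing down, gripper open.
Joint ranges: [-3.07, 3.07], [-1.43, 2.12], [-1.02, 1.25], [-3.03, 1.67], [-3.05, -0], [-3.03, 3.03]. Speed limits (rad/s): [2.39, 2.39, 3.01, 3.14, 3.14, 3.14].

## Interface

Orientations are given as [roll, pitch, yaw] about the fixed x, y, z axes, in that order (R = Rz(yaw) Ry(pitch) Rx(roll)).
In Python, from station import get_state, grab_frame, calibration, job_done, boxes_of, regions_of, spot_point gives the robot as it stands. The module is installed in compiled form; this text tells all that it offers.
- The arm moves only by the tool arm_command, never from a script. Its argument "commands" is a list of rows, each an object of numbers: "tx", "ty", "tz": the shift along the tool's x, y, z each as a share of 25 cm, from -1 to 1; "twist": the turn about the tool's z as a share of 180 degrees, from -1 to 1. A call has exactly 8 rows; each row is the pose to reach, as a shift and turn from the pose commanded when the call began, along the tool's axes at that moment, turning the shorter way round; what a row does not reach only later rows make up. A row lasts 1/12 s, in which the tool goes at most 41.7 mm and 7.16 degrees, less where a joint would pass 70% of its speed; a pose out of reach is approached as far as the arm can. A call with a number of a shift or a turn outside -1 to 1 is refused whole. A call with a gripper value outside its range is refused whole. "claw" is the opening, from 0 (shut) to 1 (fully open), set as the call begins (left out, the last holds). The fingers move at their own pace and stop on an object; "grip_force" is the grip in N (left out, the last holds). Time passes only in rows, so rows that repeat a pose let the fingers close, or fill a call up. It gives the time, the measured TCP pose, the force, the opening and the grip force at its end, in the units of the state.
- get_state(): the state, without advancing time (a new reading comes with each control period).
- grab_frame(name): name is "scene" or "top"; returns the picture (400x640x3 uint8, red, green, blue); there is no depth.
- calibration(name): a dict with "camera_matrix" (3x3 intrinsics, pixels), "extrinsics" (4x4, takes a point from camera to world coordinates). Camera axes: x right, y down, z forward; pixel columns grow to the right and rows downward; lengths in m; the calibration is good to about 2 mm. A picture is of the moment at which its call begins. calibration takes no time and is no camera call.
- job_done(): hands the job in; it is judged then, once.
Trained networks look in the newest picture that a camera, given by its name, has taken for a name from the list of things; names that differ only in an ending like _2 or _b are one class to them, and where a whole thing is asked for, a point or a joint stands for the part that bears it (a point fixed in the world has none). Each returns a list of dicts, best first, with "score" (0 to 1); they miss things now and then, are a little off and sometimes report something else, mostly with a low value. They report only what shows in the picture. A call takes as long as a camera call.
- boxes_of(query, camera): "rect" ([left, top, right, bottom] in pixels, round what is visible of it).
- regions_of(query, camera): "region" (400x640 bool, what is visible of it) and "rect" ([left, top, right, bottom] in pixels, round what is visible of it).
- spot_point(query, camera): "uv" ([column, row] in pixels: a listed point, or the origin of a listed thing).
The state is a dict: "t": time; "q": joint angles; "qd": joint speeds; "joint_efforts": joint torques, N m; "eef_pos": TCP position; "ee_rot": TCP orientation; "force": force on the tool from outside, world axes, zero at the start; "moment": the same for the moment, N m; "width": finger opening in m; "gripper_force": force on a finger pad.
Only numpy, scipy, OpenCV 4.12 (cv2) and the standard library are available. Lean on these libraries where they do the work, as an engineer would, in place of code of your own. Each camera call takes 0.05 s, during which the arm holds its last target. There are 200 camera calls.

## Task

Show the carver's apprentice which tool to take and where to cut next: with the fingers pointing down, point first at the fishtail chisel (of the four lying in the rest, the one whose blade flares out towards its edge), anywhere along it, and then at the middle of the one boss on the panel that is still a plain round blank, not yet carved into a flower. Hold about two seconds over each with the fingertips two or three centimetres above it, and come down over no other chisel or boss, so that there is no doubt which is meant. Touch and move nothing, and finish with the hand drawn up at least 20 cm above the bench.

Things in the scene. Friction and masses are not known exactly. Their poses are not given: they have to be found in the camera images.
- rest: dark wooden chisel rest fixed on the bench, 240 x 280 mm, 42 mm high; origin under its centre. Four chisels lie in it side by side, 60 mm apart across its y axis, all along its x axis, in any order. The rest lies to one side in front of the robot and the panel to the other, either way round
- fishtail: the fishtail chisel: a slim 10 mm stem that flares in its last 40 mm like a fish's tail to a 40 mm wide edge; 260 mm long, wooden handle 28 mm thick; lies loose and level in the rest, blade towards the robot. Origin where handle meets blade, level with the handle's underside; x along the tool (blade edge at -125 mm, handle's butt at +135 mm), z up (handle's top at 28 mm, blade's top at 16 mm)
- straight_wide: broad straight chisel, blade 24 mm wide with parallel sides; 260 mm long, wooden handle 28 mm thick; lies loose and level in the rest, blade towards the robot. Same frame and heights as the fishtail
- straight_narrow: narrow straight chisel, blade 10 mm wide with parallel sides; 260 mm long, wooden handle 28 mm thick; lies loose and level in the rest, blade towards the robot. Same frame and heights as the fishtail
- skew: skew chisel, blade 16 mm wide with parallel sides and a slanted edge; 260 mm long, wooden handle 28 mm thick; lies loose and level in the rest, blade towards the robot. Same frame and heights as the fishtail
- panel: light wooden carving panel 250 x 250 mm with a raised border, wedged on a 290 x 290 mm board, fixed; origin under the centre of the board, panel face at 42 mm. Four round bosses stand on it in a square, 112 mm apart: three carved flowers and one blank, in any order
- blank_top (a point): centre of the top of the blank: the only boss not carved yet, a plain flat-topped round disc 72 mm across and 15 mm high, top 57 mm above the bench; point axes follow the panel, z up
- flower_a_top (a point): a finished boss, carved into an eight-petalled flower with a button in the middle, 72 mm across, 17 mm high; the point is on its axis 57 mm above the bench
- flower_b_top (a point): a finished boss, carved into an eight-petalled flower with a button in the middle, 72 mm across, 17 mm high; the point is on its axis 57 mm above the bench
- flower_c_top (a point): a finished boss, carved into an eight-petalled flower with a button in the middle, 72 mm across, 17 mm high; the point is on its axis 57 mm above the bench
- slip_stone: grey slip stone 56 x 22 x 10 mm lying loose on the panel between the bosses; origin under its centre
- mallet: dark round carver's mallet standing on its head on the bench to the robot's left, 94 mm across, 232 mm high; origin under its centre
- wax_jar: amber glass jar with a steel lid, 66 mm across, 60 mm high, on the bench to the robot's right; origin under its centre

How it is judged:
By the outcome, as a careful person would: the job done as asked, in the order asked, and still so for the second after the job is handed in, with the robot touching nothing.
It also fails if it takes over 45 s, if anything falls off the work surface, if the arm or the gripper's body presses on something with over 40 N, if the wrist force passes 120 N, or if a joint passes its speed limit or range.

## Working session

There is one attempt and no reset: what is moved stays moved. The work goes in short steps, Python scripts to look and compute and a tool call to move; the robot and the scene stay as the last step left them, time stands still between calls to the robot, and variables do not carry over. Pictures are saved under pics/ and viewed, at most 10 in all, crops included, and the job is handed in when it is done.

Besides the shell and the picture viewer there is one more tool, called as name(argument=value, ...) on one line, values as JSON. arm_command: Moves the arm, as the interface text tells. Shift numbers are shares of 25 cm and turn numbers shares of 180 degrees, none past 1 either way. Its arguments: {"type":"object","properties":{"commands":{"type":"array"},"claw":{"type":"number"},"grip_force":{"type":"number"}},"required":["commands"]}

```bash
mkdir -p pics
cat > h.py <<'E'
import numpy as np, cv2
from station import *
def ray(name,uv,z):
    c=calibration(name);K=np.array(c["camera_matrix"]);T=np.array(c["extrinsics"])
    d=T[:3,:3]@np.linalg.solve(K,[uv[0],uv[1],1.]);o=T[:3,3]
    return (o+d*(z-o[2])/d[2]).round(4)
E
python3 - <<'E'
from h import *
for n in("top","scene"):
    cv2.imwrite(f"pics/{n}0.png",grab_frame(n)[:,:,::-1])
    for q,z in(("fishtail",.02),("straight_wide",.02),("straight_narrow",.02),("skew",.02),("blank_top",.057),("flower_a_top",.057),("rest",0),("panel",0)):
        for r in spot_point(q,n)[:4]: print(n,q,round(r["score"],2),np.round(r["uv"]),ray(n,r["uv"],z))
s=get_state();print(s["t"],s["eef_pos"],s["ee_rot"],s["width"])
E
```

```text
top fishtail 0.59 [248. 198.] [0.5366 0.2256 0.02  ]
top straight_wide 0.58 [268. 198.] [0.5353 0.1629 0.02  ]
top straight_narrow 0.86 [227. 195.] [0.5461 0.293  0.02  ]
top skew 0.86 [289. 199.] [0.5328 0.0987 0.02  ]
top blank_top 0.62 [261. 198.] [0.5315 0.1802 0.057 ]
top rest 0.94 [260. 197.] [0.543 0.193 0.   ]
top rest 0.67 [409. 223.] [ 0.4595 -0.2783  0.    ]
top panel 0.92 [390. 205.] [ 0.5143 -0.218   0.    ]
scene fishtail 0.79 [370. 236.] [0.5264 0.2192 0.02  ]
scene straight_wide 0.79 [354. 227.] [0.5259 0.1656 0.02  ]
scene straight_narrow 0.86 [386. 250.] [0.5446 0.2811 0.02  ]
scene straight_narrow 0.23 [256. 145.] [ 0.4055 -0.3327  0.02  ]
scene skew 0.92 [332. 218.] [0.534  0.0957 0.02  ]
scene blank_top 0.39 [354. 225.] [0.5508 0.1799 0.057 ]
scene flower_a_top 0.65 [282. 160.] [ 0.4516 -0.1695  0.057 ]
scene rest 0.58 [360. 240.] [0.5403 0.1974 0.    ]
scene panel 0.61 [257. 174.] [ 0.5067 -0.2321  0.    ]
0.9 [0.15900619 0.65597737 0.2453991 ] [-3.14154578e+00 -3.39144629e-06 -2.37751997e-01] 0.08722691929935972
```

Run:
```python
import cv2
a=cv2.imread("pics/top0.png")[130:270,195:455];cv2.imwrite("pics/topc.png",cv2.resize(a,None,fx=3,fy=3,interpolation=cv2.INTER_CUBIC))
```

```text
(no output)
```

View pics/topc.png

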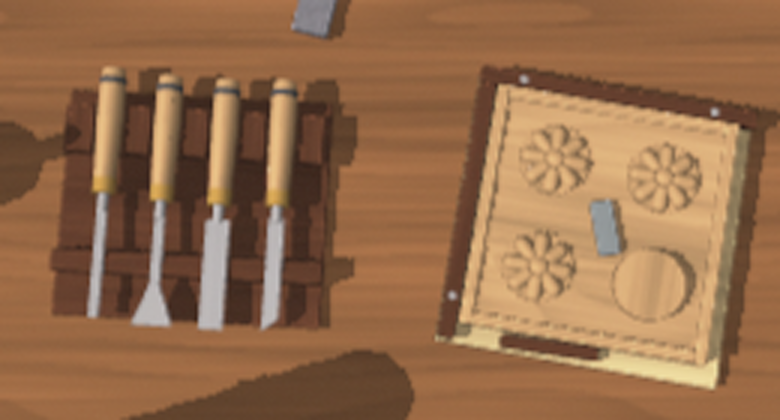

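View pics/scene0.png

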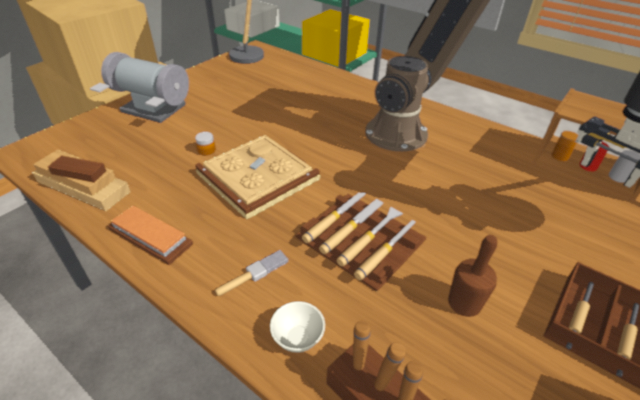

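The top crop shows the fishtail second from the left in the rest, with its flare at crop (152,305) and its ferrule at (160,195). The plain blank is the lower right boss at crop (652,283), which is about (412.5,224.5) in the full picture. I'll triangulate the chisel height next.

Run:
```python
import cv2
a=cv2.imread("pics/scene0.png")
b=cv2.resize(a[185:290,290:430],None,fx=5,fy=5,interpolation=cv2.INTER_CUBIC);cv2.imwrite("pics/sc.png",b)
t=cv2.imread("pics/top0.png")
b=cv2.resize(t[140:245,205:315],None,fx=5.5,fy=5.5,interpolation=cv2.INTER_CUBIC);cv2.imwrite("pics/tc.png",b)
from h import *
print([ray("top",u,.057) for u in((412.3,224.5),)])
for n in("top","scene"):print(np.array(calibration(n)["extrinsics"])[:3,3])
```

```text
[array([ 0.4476, -0.2745,  0.057 ])]
[0.31781388 0.00909672 1.33265611]
[1.26423264 0.58875647 0.87639838]
```

View pics/sc.png

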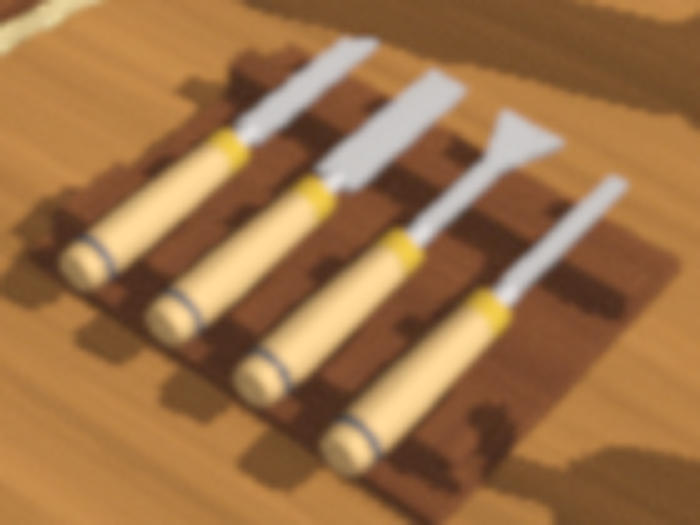

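View pics/tc.png

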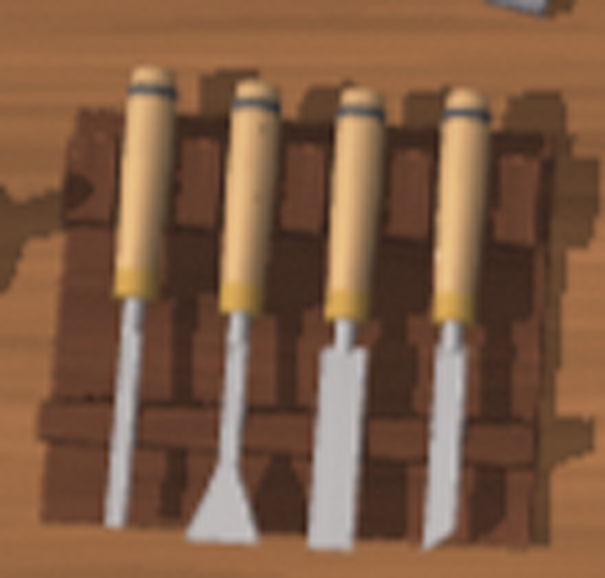

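Run:
```python
from h import *
P={"fe+":((187,540),(563,145)),"fe-":((257,542),(503,110)),"we+":((308,547),(467,90)),"we-":((352,549),(432,70)),"ne":((115,525),(618,183)),
"fj":((238,313),(415,242)),"nj":((133,298),(502,302)),"wj":((344,320),(332,185)),"sj":((453,321),(244,142)),
"fr":((256,103),(266,370)),"nr":((151,90),(357,437)),"wr":((360,110),(182,308)),"sr":((466,114),(98,255))}
M=[np.array(calibration(n)["camera_matrix"])@np.linalg.inv(np.array(calibration(n)["extrinsics"]))[:3] for n in("top","scene")]
for k,(a,b) in P.items():
    u=np.array(a,float)/5.5+(205,140);v=np.array(b,float)/5+(290,185)
    X=cv2.triangulatePoints(M[0],M[1],u,v).ravel();print(k,(X[:3]/X[3]).round(4),ray("top",u,.05))
```

```text
fe+ [0.4093 0.2516 0.0353] [0.4092 0.2469 0.05  ]
fe- [0.4081 0.2115 0.0387] [0.408  0.2084 0.05  ]
we+ [0.4049 0.1843 0.0368] [0.4051 0.1804 0.05  ]
we- [0.4037 0.1595 0.0381] [0.4039 0.1563 0.05  ]
ne [0.4178 0.2917 0.0358] [0.4176 0.2867 0.05  ]
fj [0.5346 0.2267 0.0413] [0.5353 0.2214 0.05  ]
nj [0.5434 0.2861 0.0414] [0.5441 0.2802 0.05  ]
wj [0.5293 0.1675 0.0444] [0.5311 0.1623 0.05  ]
sj [0.5288 0.1069 0.0412] [0.5302 0.1017 0.05  ]
fr [0.657  0.2168 0.0403] [0.6554 0.2137 0.05  ]
nr [0.6647 0.277  0.0407] [0.6633 0.2732 0.05  ]
wr [0.6516 0.158  0.0421] [0.651  0.1549 0.05  ]
sr [0.6488 0.0984 0.0411] [0.6483 0.0951 0.05  ]
```

The close crops show the fishtail second from the left, with flare corners at tc (187,540) and (257,542). Its handle runs from tc (238,313) to (250,80). The handle top comes out at about z 0.050.

Run:
```python
from h import *
for n in("top","scene"):
    grab_frame(n)
    for q in("blank_top","mallet","wax_jar"):
        for r in boxes_of(q,n)[:2]:
            b=r["rect"];print(n,q,round(r["score"],2),np.round(b),ray(n,((b[0]+b[2])/2,(b[1]+b[3])/2),.055),ray(n,((b[0]+b[2])/2,b[3]),0))
print("scene blank",ray("scene",(262,148),.057))
```

```text
top blank_top 0.64 [398. 210. 422. 237.] [ 0.4497 -0.2687  0.055 ] [ 0.413  -0.2791  0.    ]
top mallet 0.88 [122. 175. 173. 202.] [0.5625 0.5317 0.055 ] [0.5303 0.5518 0.    ]
top wax_jar 0.86 [462. 190. 483. 213.] [ 0.516 -0.459  0.055] [ 0.4876 -0.4769  0.    ]
scene blank_top 0.71 [248. 141. 273. 155.] [ 0.4416 -0.2718  0.055 ] [ 0.4177 -0.3     0.    ]
scene blank_top 0.3 [303. 195. 360. 239.] [0.5619 0.1122 0.055 ] [0.5873 0.1335 0.    ]
scene mallet 0.67 [451. 237. 497. 319.] [0.5175 0.5081 0.055 ] [0.5844 0.5503 0.    ]
scene wax_jar 0.77 [199. 133. 217. 155.] [ 0.5377 -0.4279  0.055 ] [ 0.5351 -0.4435  0.    ]
scene wax_jar 0.41 [301. 193. 362. 240.] [0.5611 0.1116 0.055 ] [0.5898 0.1353 0.    ]
scene blank [ 0.4425 -0.2657  0.057 ]
```

arm_command(commands=[{"tz":-0.15},{"tz":-0.3},{"tz":-0.45},{"tz":-0.45,"tx":0.1},{"tz":-0.45,"tx":0.2},{"tz":-0.45,"tx":0.3},{"tz":-0.45,"tx":0.4},{"tz":-0.45,"tx":0.4}], claw=0)

```text
invalid input
```

arm_command(commands=[{"tx":0,"ty":0,"tz":-0.15,"twist":0},{"tx":0,"ty":0,"tz":-0.3,"twist":0},{"tx":0,"ty":0,"tz":-0.45,"twist":0},{"tx":0.1,"ty":0.1,"tz":-0.45,"twist":0},{"tx":0.2,"ty":0.2,"tz":-0.45,"twist":0},{"tx":0.3,"ty":0.3,"tz":-0.45,"twist":0},{"tx":0.4,"ty":0.4,"tz":-0.45,"twist":0},{"tx":0.5,"ty":0.5,"tz":-0.45,"twist":0}], claw=0, grip_force=10)

```text
t: 1.97
eef_pos: [0.2516, 0.5035, 0.358]
ee_rot: [-3.141, -0.0, -0.237]
force: [0.8, 0.2, 0.0]
width: 0.0395
gripper_force: 0.0
```

arm_command(commands=[{"tx":0.14,"ty":0.07,"tz":0,"twist":0},{"tx":0.28,"ty":0.14,"tz":0,"twist":0},{"tx":0.42,"ty":0.21,"tz":0,"twist":0},{"tx":0.56,"ty":0.28,"tz":0,"twist":0},{"tx":0.7,"ty":0.35,"tz":0,"twist":0},{"tx":0.84,"ty":0.42,"tz":0,"twist":0},{"tx":1.0,"ty":0.48,"tz":0,"twist":0},{"tx":1.0,"ty":0.48,"tz":0,"twist":0}])

```text
t: 2.63
eef_pos: [0.4698, 0.3256, 0.3577]
ee_rot: [3.14, -0.001, -0.242]
force: [-1.3, 0.9, 0.4]
width: 0.0004
gripper_force: 0.0
```

arm_command(commands=[{"tx":0.14,"ty":0.07,"tz":0,"twist":0},{"tx":0.28,"ty":0.14,"tz":0,"twist":0},{"tx":0.42,"ty":0.21,"tz":0,"twist":0},{"tx":0.52,"ty":0.27,"tz":0,"twist":0},{"tx":0.585,"ty":0.3,"tz":0,"twist":0},{"tx":0.585,"ty":0.3,"tz":0,"twist":0},{"tx":0.585,"ty":0.3,"tz":0,"twist":0},{"tx":0.585,"ty":0.3,"tz":0,"twist":0}])

```text
t: 3.3
eef_pos: [0.59, 0.2224, 0.3577]
ee_rot: [3.142, 0.0, -0.238]
force: [0.4, -0.4, 0.7]
width: 0.0004
gripper_force: 0.0
```

arm_command(commands=[{"tx":0,"ty":0,"tz":0.14,"twist":0},{"tx":0,"ty":0,"tz":0.28,"twist":0},{"tx":0,"ty":0,"tz":0.42,"twist":0},{"tx":0,"ty":0,"tz":0.56,"twist":0},{"tx":0,"ty":0,"tz":0.7,"twist":0},{"tx":0,"ty":0,"tz":0.82,"twist":0},{"tx":0,"ty":0,"tz":0.9,"twist":0},{"tx":0,"ty":0,"tz":0.9,"twist":0}])

```text
t: 3.97
eef_pos: [0.587, 0.2219, 0.1284]
ee_rot: [3.137, 0.005, -0.237]
force: [-1.2, -0.1, -0.7]
width: 0.0005
gripper_force: 0.0
```

Run:
```python
from h import *
s=grab_frame("scene");s=s[:,:,::-1]
cv2.imwrite("pics/s1.png",cv2.resize(s[140:290,290:450],None,fx=4,fy=4,interpolation=cv2.INTER_CUBIC))
print(get_state()["eef_pos"],get_state()["t"])
M=np.array(calibration("scene")["camera_matrix"])@np.linalg.inv(np.array(calibration("scene")["extrinsics"]))[:3]
p=get_state()["eef_pos"]
for z in(p[2]-.019,.051):
    u=M@[p[0],p[1],z,1];print((u[:2]/u[2]-(290,140))*4)
```

```text
[0.58852292 0.22244817 0.13126128] 4.0167
[285.55999671 341.02146128]
[277.71547611 406.54616679]
```

View pics/s1.png

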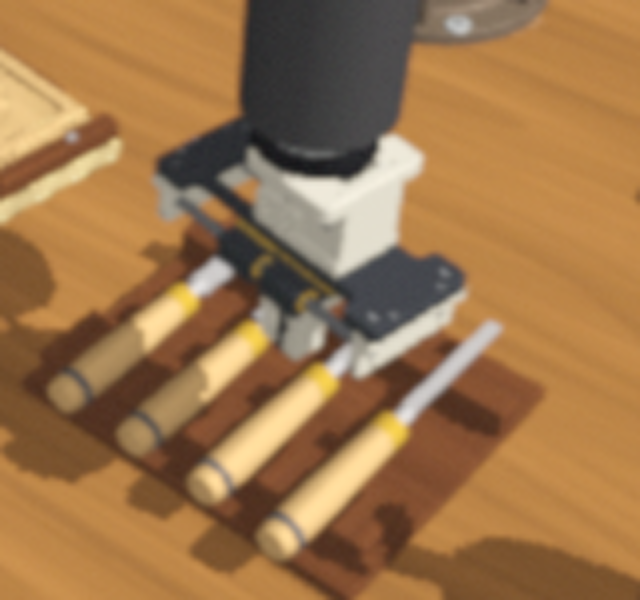

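The projected fingertip at (286,341) matches the picture. The point under it at (278,407) lies on the fishtail's handle, so I'll go down.

arm_command(commands=[{"tx":0,"ty":0,"tz":0.05,"twist":0},{"tx":0,"ty":0,"tz":0.1,"twist":0},{"tx":0,"ty":0,"tz":0.15,"twist":0},{"tx":0,"ty":0,"tz":0.15,"twist":0},{"tx":0,"ty":0,"tz":0.15,"twist":0},{"tx":0,"ty":0,"tz":0.15,"twist":0},{"tx":0,"ty":0,"tz":0.15,"twist":0},{"tx":0,"ty":0,"tz":0.15,"twist":0}])

```text
t: 4.68
eef_pos: [0.5907, 0.2227, 0.0967]
ee_rot: [-3.14, -0.001, -0.237]
force: [-0.3, -0.3, 0.4]
width: 0.0005
gripper_force: 0.0
```

arm_command(commands=[{"tx":0,"ty":0,"tz":0,"twist":0},{"tx":0,"ty":0,"tz":0,"twist":0},{"tx":0,"ty":0,"tz":0,"twist":0},{"tx":0,"ty":0,"tz":0,"twist":0},{"tx":0,"ty":0,"tz":0,"twist":0},{"tx":0,"ty":0,"tz":0,"twist":0},{"tx":0,"ty":0,"tz":0,"twist":0},{"tx":0,"ty":0,"tz":0,"twist":0}])

```text
t: 5.35
eef_pos: [0.5902, 0.2222, 0.0953]
ee_rot: [3.142, 0.0, -0.238]
force: [-0.6, -0.3, -0.9]
width: 0.001
gripper_force: 0.0
```

arm_command(commands=[{"tx":0,"ty":0,"tz":0,"twist":0},{"tx":0,"ty":0,"tz":0,"twist":0},{"tx":0,"ty":0,"tz":0,"twist":0},{"tx":0,"ty":0,"tz":0,"twist":0},{"tx":0,"ty":0,"tz":0,"twist":0},{"tx":0,"ty":0,"tz":0,"twist":0},{"tx":0,"ty":0,"tz":0,"twist":0},{"tx":0,"ty":0,"tz":0,"twist":0}])

```text
t: 6.02
eef_pos: [0.5902, 0.2222, 0.0953]
ee_rot: [3.142, 0.0, -0.238]
force: [0.1, 0.6, -0.1]
width: 0.0005
gripper_force: 0.0
```

Run:
```python
from h import *
for n,(r0,r1,c0,c1) in(("scene",(140,290,290,450)),):
    s=grab_frame(n)[:,:,::-1]
    cv2.imwrite("pics/s2.png",cv2.resize(s[r0:r1,c0:c1],None,fx=4,fy=4,interpolation=cv2.INTER_CUBIC))
print(get_state()["eef_pos"],get_state()["t"])
```

```text
[0.59022501 0.2222081  0.09536663] 6.0667
```

View pics/s2.png

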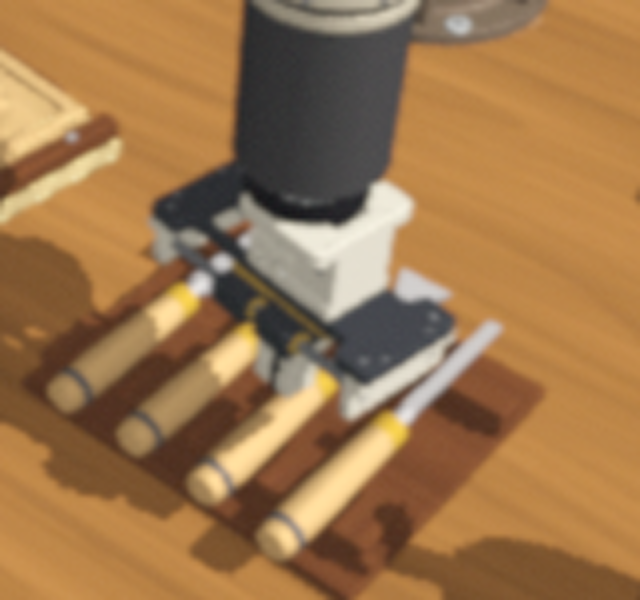

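The fingertips at (285,390) stand roughly 25 mm above the fishtail's handle, with nothing touched. I'll finish the hold and then rise.

arm_command(commands=[{"tx":0,"ty":0,"tz":0,"twist":0},{"tx":0,"ty":0,"tz":0,"twist":0},{"tx":0,"ty":0,"tz":0,"twist":0},{"tx":0,"ty":0,"tz":0,"twist":0},{"tx":0,"ty":0,"tz":0,"twist":0},{"tx":0,"ty":0,"tz":0,"twist":0},{"tx":0,"ty":0,"tz":0,"twist":0},{"tx":0,"ty":0,"tz":0,"twist":0}])

```text
t: 6.73
eef_pos: [0.5902, 0.2222, 0.0954]
ee_rot: [-3.142, 0.0, -0.238]
force: [-0.3, -0.4, 0.8]
width: 0.0005
gripper_force: 0.0
```

arm_command(commands=[{"tx":0,"ty":0,"tz":-0.14,"twist":0},{"tx":0,"ty":0,"tz":-0.28,"twist":0},{"tx":0,"ty":0,"tz":-0.42,"twist":0},{"tx":0,"ty":0,"tz":-0.56,"twist":0},{"tx":0,"ty":0,"tz":-0.7,"twist":0},{"tx":0,"ty":0,"tz":-0.85,"twist":0},{"tx":0,"ty":0,"tz":-1,"twist":0},{"tx":0,"ty":0,"tz":-1,"twist":0}])

```text
t: 7.4
eef_pos: [0.5928, 0.2227, 0.3546]
ee_rot: [-3.134, -0.01, -0.237]
force: [1.1, -0.1, 0.9]
width: 0.0006
gripper_force: 0.0
```

arm_command(commands=[{"tx":0,"ty":0.14,"tz":0,"twist":0},{"tx":0,"ty":0.28,"tz":0,"twist":0},{"tx":0,"ty":0.42,"tz":0,"twist":0},{"tx":0,"ty":0.56,"tz":0,"twist":0},{"tx":0,"ty":0.7,"tz":0,"twist":0},{"tx":0,"ty":0.85,"tz":0,"twist":0},{"tx":0,"ty":1,"tz":0,"twist":0},{"tx":0,"ty":1,"tz":0,"twist":0}])

```text
t: 8.07
eef_pos: [0.5295, -0.0253, 0.346]
ee_rot: [3.141, -0.001, -0.241]
force: [0.4, 0.0, 0.5]
width: 0.0004
gripper_force: 0.0
```

arm_command(commands=[{"tx":0,"ty":0.14,"tz":0,"twist":0},{"tx":0,"ty":0.28,"tz":0,"twist":0},{"tx":0,"ty":0.42,"tz":0,"twist":0},{"tx":0,"ty":0.56,"tz":0,"twist":0},{"tx":0,"ty":0.7,"tz":0,"twist":0},{"tx":-0.05,"ty":0.85,"tz":0,"twist":0},{"tx":-0.09,"ty":1,"tz":0,"twist":0},{"tx":-0.09,"ty":1,"tz":0,"twist":0}])

```text
t: 8.73
eef_pos: [0.4476, -0.2625, 0.3454]
ee_rot: [3.141, 0.0, -0.242]
force: [-0.5, -0.8, -0.6]
width: 0.0008
gripper_force: 0.0
```

arm_command(commands=[{"tx":0,"ty":0.03,"tz":0,"twist":0},{"tx":0,"ty":0.058,"tz":0,"twist":0},{"tx":0,"ty":0.058,"tz":0,"twist":0},{"tx":0,"ty":0.058,"tz":0,"twist":0},{"tx":0,"ty":0.058,"tz":0,"twist":0},{"tx":0,"ty":0.058,"tz":0,"twist":0},{"tx":0,"ty":0.058,"tz":0,"twist":0},{"tx":0,"ty":0.058,"tz":0,"twist":0}])

```text
t: 9.4
eef_pos: [0.4474, -0.2721, 0.3454]
ee_rot: [-3.142, 0.0, -0.237]
force: [0.1, -0.6, 0.0]
width: 0.0
gripper_force: 0.0
```

Run:
```python
from h import *
print(get_state()["eef_pos"],get_state()["t"])
s=grab_frame("scene")[:,:,::-1]
p=get_state()["eef_pos"]
M=np.array(calibration("scene")["camera_matrix"])@np.linalg.inv(np.array(calibration("scene")["extrinsics"]))[:3]
t=np.linspace(0,2*np.pi,60)
o=cv2.resize(s[85:215,180:340],None,fx=5,fy=5*600/650,interpolation=cv2.INTER_CUBIC)
def pr(x,y,z):
    u=M@[x,y,z,1];return (u[:2]/u[2]-(180,85)+.5)*(5,5*600/650)
pts=np.array([pr(.447+.036*np.cos(a),-.2725+.036*np.sin(a),.057) for a in t])
cv2.polylines(o,[pts.round().astype(int)],True,(0,0,255),1)
cv2.imwrite("pics/s3.png",o);print(pr(*p[:2],.057),pr(*p[:2],p[2]-.019))
```

```text
[ 0.44740339 -0.27207268  0.34535167] 9.4
[400.48449953 292.80077375] [366.00398997 -57.39739267]
```

View pics/s3.png

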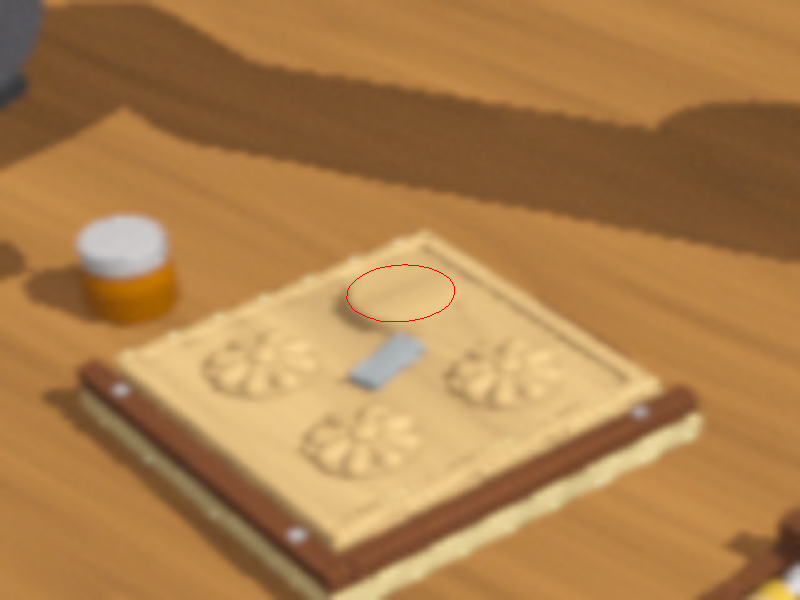

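The overlay circle, centred at (400,293), sits on the plain blank. I'll go down over it, ending with the TCP at z 0.101.

arm_command(commands=[{"tx":0,"ty":0,"tz":0.14,"twist":0},{"tx":0,"ty":0,"tz":0.28,"twist":0},{"tx":0,"ty":0,"tz":0.42,"twist":0},{"tx":0,"ty":0,"tz":0.56,"twist":0},{"tx":0,"ty":0,"tz":0.68,"twist":0},{"tx":0,"ty":0,"tz":0.76,"twist":0},{"tx":0,"ty":0,"tz":0.8,"twist":0},{"tx":0,"ty":0,"tz":0.8,"twist":0}])

```text
t: 10.12
eef_pos: [0.446, -0.2721, 0.1433]
ee_rot: [-3.142, 0.004, -0.238]
force: [-0.6, -0.4, -0.1]
width: 0.0007
gripper_force: 0.0
```

arm_command(commands=[{"tx":0,"ty":0,"tz":0.06,"twist":0},{"tx":0,"ty":0,"tz":0.12,"twist":0},{"tx":0,"ty":0,"tz":0.176,"twist":0},{"tx":0,"ty":0,"tz":0.176,"twist":0},{"tx":0,"ty":0,"tz":0.176,"twist":0},{"tx":0,"ty":0,"tz":0.176,"twist":0},{"tx":0,"ty":0,"tz":0.176,"twist":0},{"tx":0,"ty":0,"tz":0.176,"twist":0}])

```text
t: 10.78
eef_pos: [0.4479, -0.2727, 0.1026]
ee_rot: [3.142, -0.002, -0.238]
force: [-0.6, 0.3, -0.2]
width: 0.001
gripper_force: 0.0
```

Run:
```python
from h import *
s=grab_frame("scene")[:,:,::-1]
print(get_state()["eef_pos"],get_state()["t"])
cv2.imwrite("pics/s4.png",cv2.resize(s[85:215,180:340],None,fx=5,fy=5*600/650,interpolation=cv2.INTER_CUBIC))
```

```text
[ 0.44768805 -0.27264361  0.10231475] 10.8333
```

View pics/s4.png

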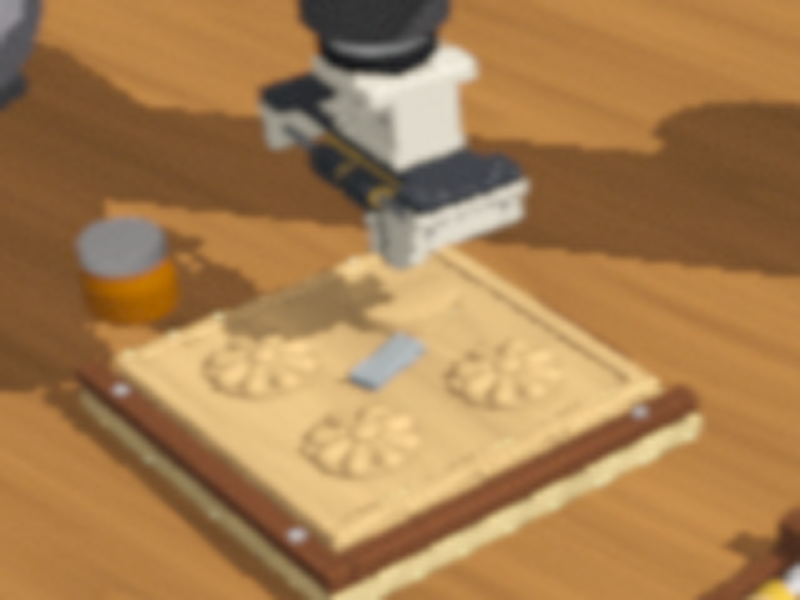

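The fingertips at (395,260) are above the blank's centre at (400,293), clear of everything. I'll hold, then rise.

arm_command(commands=[{"tx":0,"ty":0,"tz":0,"twist":0},{"tx":0,"ty":0,"tz":0,"twist":0},{"tx":0,"ty":0,"tz":0,"twist":0},{"tx":0,"ty":0,"tz":0,"twist":0},{"tx":0,"ty":0,"tz":0,"twist":0},{"tx":0,"ty":0,"tz":0,"twist":0},{"tx":0,"ty":0,"tz":0,"twist":0},{"tx":0,"ty":0,"tz":0,"twist":0}])

```text
t: 11.5
eef_pos: [0.4471, -0.2725, 0.1013]
ee_rot: [3.142, 0.0, -0.238]
force: [0.0, 0.3, 0.4]
width: 0.0006
gripper_force: 0.0
```

arm_command(commands=[{"tx":0,"ty":0,"tz":0,"twist":0},{"tx":0,"ty":0,"tz":0,"twist":0},{"tx":0,"ty":0,"tz":0,"twist":0},{"tx":0,"ty":0,"tz":0,"twist":0},{"tx":0,"ty":0,"tz":0,"twist":0},{"tx":0,"ty":0,"tz":0,"twist":0},{"tx":0,"ty":0,"tz":0,"twist":0},{"tx":0,"ty":0,"tz":0,"twist":0}])

```text
t: 12.17
eef_pos: [0.4472, -0.2725, 0.1014]
ee_rot: [-3.142, -0.0, -0.238]
force: [0.7, -1.2, 0.7]
width: 0.0004
gripper_force: 0.0
```

arm_command(commands=[{"tx":0,"ty":0,"tz":0,"twist":0},{"tx":0,"ty":0,"tz":0,"twist":0},{"tx":0,"ty":0,"tz":0,"twist":0},{"tx":0,"ty":0,"tz":0,"twist":0},{"tx":0,"ty":0,"tz":0,"twist":0},{"tx":0,"ty":0,"tz":0,"twist":0},{"tx":0,"ty":0,"tz":0,"twist":0},{"tx":0,"ty":0,"tz":-0.1,"twist":0}])

```text
t: 12.83
eef_pos: [0.4444, -0.2716, 0.1227]
ee_rot: [-3.141, 0.008, -0.239]
force: [-0.6, -0.7, 0.0]
width: 0.0006
gripper_force: 0.0
```

arm_command(commands=[{"tx":0,"ty":0,"tz":-0.14,"twist":0},{"tx":0,"ty":0,"tz":-0.28,"twist":0},{"tx":0,"ty":0,"tz":-0.42,"twist":0},{"tx":0,"ty":0,"tz":-0.56,"twist":0},{"tx":0,"ty":0,"tz":-0.7,"twist":0},{"tx":0,"ty":0,"tz":-0.85,"twist":0},{"tx":0,"ty":0,"tz":-0.95,"twist":0},{"tx":0,"ty":0,"tz":-0.95,"twist":0}])

```text
t: 13.5
eef_pos: [0.4488, -0.2736, 0.3703]
ee_rot: [3.14, -0.01, -0.238]
force: [0.5, 0.0, 0.3]
width: 0.0004
gripper_force: 0.0
```

arm_command(commands=[{"tx":0,"ty":0,"tz":0,"twist":0},{"tx":0,"ty":0,"tz":0,"twist":0},{"tx":0,"ty":0,"tz":0,"twist":0},{"tx":0,"ty":0,"tz":0,"twist":0},{"tx":0,"ty":0,"tz":0,"twist":0},{"tx":0,"ty":0,"tz":0,"twist":0},{"tx":0,"ty":0,"tz":0,"twist":0},{"tx":0,"ty":0,"tz":0,"twist":0}])

```text
t: 14.17
eef_pos: [0.4472, -0.2725, 0.3637]
ee_rot: [3.142, 0.0, -0.238]
force: [0.4, -0.1, 0.3]
width: 0.0003
gripper_force: 0.0
```

```bash
python3 -c "
from h import *
s=get_state();print(s['t'],s['eef_pos'])
if s['eef_pos'][2]>.3: print(job_done())"
```

```text
14.1667 [ 0.44716181 -0.27250665  0.36366817]
the job is handed in; nothing more can be done
None
```

The arm pointed at the fishtail chisel's handle, then at the middle of the blank boss, about 2 s each with the fingertips about 25 mm above; no contact showed, the hand ended about 34 cm above the bench, and the job was handed in at 14.2 s.

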